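# Lay out a stripped engine for inspection

## Robot

A 6-joint arm with a two-finger parallel gripper is mounted at the origin on the work surface. World frame = base frame: x ahead of the robot, y to its left, z up, the work surface at z = 0. Lengths are in m, angles in rad, forces in N, time in s.
With the tool pointing down it reaches from about 0.3 to 0.875 m from the base axis. Payload 6.4 kg.
Tool frame: the origin (TCP) lies at the very end of the fingers, on their centre line; the grasp point (between the pads) lies 19 mm behind it (ctrl.hold_point_z is the distance from the TCP to the grasp point, in m); y points along the fingers, x is the direction in which the jaws open and shut, and the axes are right-handed (so a half turn about y gives the same grasp; the last joint's range is limited). The gripper opens to 85 mm and grips with 20 to 120 N. Pads are 22 mm wide; open, the fingers measure 114 mm over their backs; the gripper's body (76 mm by 85 mm) begins 54 mm behind the grasp point. The pads swing forward as they close: fully open they stand 13 mm farther back than shut.
Start: joints at [-1.38, 0.181, 1.607, -0, 1.354, -0.206], TCP at [0.222, -0.53, 0.231] pointing down, gripper open.
Joint ranges: [-2.99, 2.99], [-0.89, 2.07], [0.3, 2.58], [-1.14, 4.28], [0, 2.63], [-3.12, 3.12]. Speed limits (rad/s): [2.57, 2.57, 3.01, 3.14, 3.14, 3.14].

## Interface

Orientations are given as a unit quaternion [w, x, y, z].
In Python, from bench import ctrl, imaging gives the robot as it stands.
- The arm moves only by the shell command python3 -m jog 'ROWS'. ROWS is JSON, a list of rows, each a list of 3 entries, a list of its own where there are three numbers: the shift along the tool's x, y, z in cm, then the turn, a rotation vector about the tool's x, y, z in rad, then the finger opening in cm, from 0 to 8.54. A call has 1 to 12 rows; each row shifts and turns the pose as measured when the row begins, along the tool's axes as they then stand; what a row does not reach is not made up. A row lasts 1/12 s, in which the tool goes at most 41.7 mm and 7.16 degrees, less where a joint would pass 70% of its speed; a pose out of reach is approached as far as the arm can. A call is refused whole if a number of a shift passes 4.17 or a number of a turn 0.125, either way. A call with a gripper value outside its range is refused whole. The fingers move at their own pace and stop on an object; the grip force is fixed at half the most. Time passes only in rows, so rows that do not move let the fingers close. It gives the time, the measured TCP pose, the force and the opening at its end, in the units of the state.
- ctrl.get_obs(): the state, without advancing time (a new reading comes with each control period).
- imaging.camera(name): name is "scene" or "top"; returns a dict with "frame" (420x560x3 uint8, red, green, blue), "depth" (420x560 float32, m along the optical axis (not along the pixel's ray), 0 where there is no reading), "K" (3x3 intrinsics, pixels), "R" (3x3) and "t" (3): a world point X has camera coordinates R X + t. Camera axes: x right, y down, z forward; pixel columns grow to the right and rows downward; lengths in m; the calibration is good to about 2 mm. A picture is of the moment at which its call begins.
- ctrl.hand_in(): hands the job in, once; it reports no verdict.
The state is a dict: "time_s": time; "q": joint angles; "dq": joint speeds; "joint_efforts": joint torques, N m; "eef_pos": TCP position; "eef_rot": TCP orientation; "wrist_force": force on the tool from outside, world axes, zero at the start; "torque": the same for the moment, N m; "opening": opening from 0.0 (shut) to 1.0 (fully open).
Only numpy, scipy, OpenCV 4.12 (cv2) and the standard library are available. Lean on these libraries where they do the work, as an engineer would, in place of code of your own. Each camera call takes 0.05 s, during which the arm holds its last target. There are 200 camera calls.

## Task

The small engine has been stripped for inspection: put each of its four parts on the white pad that bears its outline, centred on the outline and lying or standing just as it does now. The square head must sit square with its outline, and the connecting rod must lie along its outline with its big end on the big circle. Don't knock over the oil bottle.

Things in the scene. Friction and masses are not known exactly. Their poses are not given: they have to be found in the camera images.
- flywheel: Flywheel lying flat, hub up: steel disc 48 mm in diameter and 16 mm thick, with a brass hub 20 mm in diameter on top (26 mm high in all), about 0.2 kg. Origin at the centre of its underside, z up along the axis.
- liner: Cylinder liner standing on end: steel tube, 30 mm outside diameter, 23 mm bore, 42 mm tall, about 0.08 kg. Origin on the axis at its lower end, z up.
- head: Finned cylinder head: aluminium block 42 x 42 mm in plan, of four square fin plates (each 4 mm thick), 23.5 mm high, with a brass plug 10 mm in diameter sticking up 8 mm from its middle, about 0.09 kg. Origin at the centre of its underside, x and y square to its sides, z up.
- conrod: Connecting rod lying flat, aluminium, 78 mm long, about 0.06 kg: a big end ring 28 mm in diameter centred at x = +25 mm, a small end ring 20 mm in diameter centred at x = -29 mm (rings 12 mm high), joined by a straight shank 12 mm wide, from 1 to 11 mm above the underside. Origin midway along its length, on the underside, in the shank; x along the rod towards the big end, z up.
- conrod_big_end (a point): Centre of the connecting rod's big end ring, 6 mm above its underside.
- pad_flywheel: Fixed white square pad, 88 x 88 x 4 mm, with a thin black outline on top: a large circle 51 mm in diameter with a 20 mm circle within, for the flywheel. Origin at the centre of its underside (pad top 4 mm above it), z up.
- pad_liner: Fixed white square pad, 88 x 88 x 4 mm, with a thin black outline on top: a small circle 33 mm in diameter with a 21 mm circle within, for the liner. Origin at the centre of its underside (pad top 4 mm above it), z up.
- pad_head: Fixed white square pad, 88 x 88 x 4 mm, with a thin black outline on top: a 45 mm square, sides parallel to the pad's, with a 10 mm circle in its middle, for the head. Origin at the centre of its underside (pad top 4 mm above it), z up, x and y along its sides.
- pad_conrod: Fixed white square pad, 88 x 88 x 4 mm, with a thin black outline on top: the long shape of the connecting rod, with its big circle centred at x = +25 mm and its small one at x = -29 mm, each with a smaller circle within. Origin at the centre of its underside (pad top 4 mm above it), z up, x along the outline towards the big circle.
- oil_bottle: Bystander: small white bottle with a red cap, standing, 36 mm in diameter, 80 mm tall. Origin at the centre of its underside. Other small things (a tin, a bearing, a plug wrench) lie among the parts too, none higher than 25 mm.
Not all that is in view belongs to the job. Leave any orange look-alike of the conrod alone. What is shaped like the liner but red is not meant.

How it is judged:
By the outcome, as a careful person would: the job done as asked, in the order asked, and still so for the second after the job is handed in, with the robot touching nothing.
It also fails if it takes over 104 s, if anything falls off the work surface, if the arm or the gripper's body presses on something with over 40 N, if the wrist force passes 120 N, or if a joint passes its speed limit or range.

## Working session

There is one attempt and no reset: what is moved stays moved. The work goes in short steps, Python scripts to look and compute and a shell command to move; the robot and the scene stay as the last step left them, time stands still between calls to the robot, and variables do not carry over. Pictures are saved under pics/ and viewed, about 12 in all and at most 16, crops included, and the job is handed in when it is done.

```bash
mkdir -p pics; ls; python3 - <<'E'
from bench import ctrl, imaging
import cv2,numpy as np
for n in("scene","top"):
    c=imaging.camera(n); np.savez(f"/tmp/{n}0.npz",**c)
    cv2.imwrite(f"pics/{n}0.png",cv2.resize(c["frame"][:,:,::-1],(800,600),interpolation=cv2.INTER_CUBIC))
    print(n,c["K"].round(1).tolist(),c["R"].round(3).tolist(),c["t"].round(3).tolist())
o=ctrl.get_obs();print(o,ctrl.hold_point_z)
E
```

```text
pics
scene [[403.7, 0.0, 283.9], [0.0, 403.7, 205.5], [0.0, 0.0, 1.0]] [[-0.473, 0.881, 0.003], [0.571, 0.309, -0.761], [-0.671, -0.358, -0.649]] [0.243, -0.258, 1.078]
top [[539.0, 0.0, 280.7], [0.0, 539.0, 213.3], [0.0, 0.0, 1.0]] [[-0.002, -1.0, 0.003], [-0.994, 0.001, -0.106], [0.106, -0.003, -0.994]] [0.012, 0.52, 1.118]
{'time_s': 0.1, 'q': array([-1.38028405e+00,  1.81451942e-01,  1.60788589e+00,  3.56396215e-05,
        1.35380108e+00, -2.06272031e-01]), 'dq': array([-8.06478705e-05, -2.75981530e-04, -2.63173052e-03,  1.78032253e-03,
        5.50054557e-04,  1.31039989e-03]), 'joint_efforts': array([-3.89962206e-04, -4.45881486e+01, -3.52241850e+01, -3.48368103e-04,
        4.10656809e-03, -1.22119138e-05]), 'eef_pos': array([ 0.22215952, -0.52982649,  0.23049326]), 'eef_rot': array([ 0.58913555, -0.5883391 ,  0.39202262, -0.39127314]), 'wrist_force': array([-0.19126795, -0.0311376 ,  0.13126201]), 'torque': array([0.00228963, 0.0013134 , 0.00804118]), 'opening': 0.9957879965999497} 0.0187
```

View pics/top0.png

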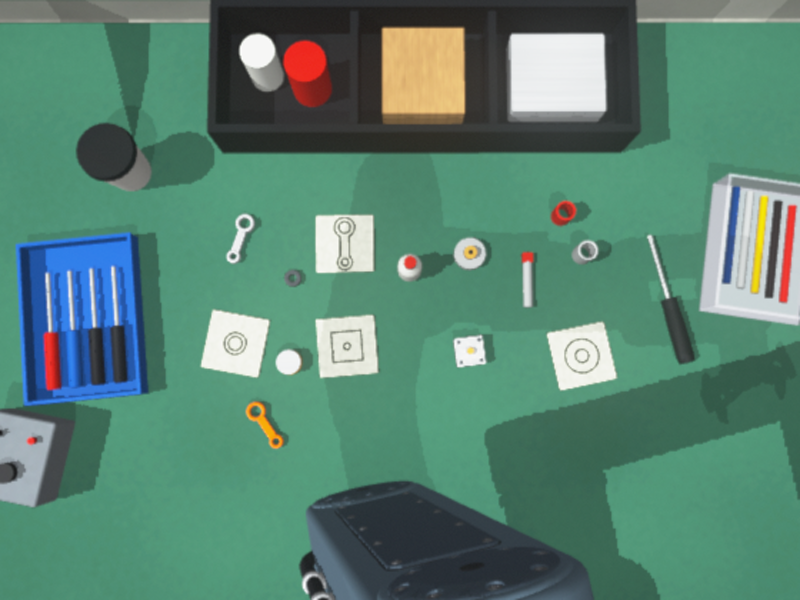

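View pics/scene0.png

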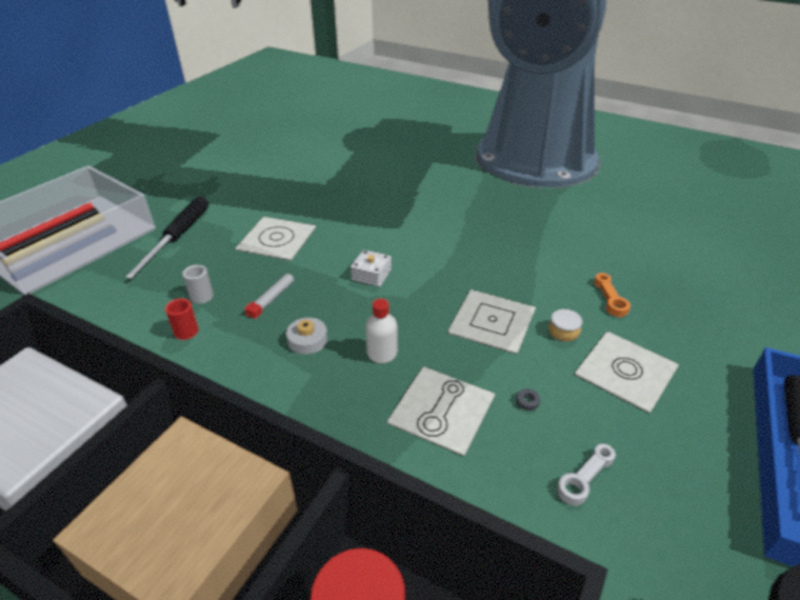

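Top view (800-px picture): grey conrod (240,238); orange look-alike (265,424) ruled out; steel liner (586,251), red one (563,212) ruled out; flywheel (470,252); head (470,350); pads for conrod (345,243), liner (235,343), head (347,346), flywheel (582,355); bottle (410,265). All outlines and parts are free of occlusion. Next step is measuring.

```bash
cat > h.py <<'E'
import cv2,numpy as np
from bench import ctrl,imaging
from scipy.spatial.transform import Rotation as Ro
def cast(c,uv,z):
    uv=np.atleast_2d(uv).astype(float); K,R,t=c["K"],c["R"],c["t"]
    d=np.c_[uv,np.ones(len(uv))]@np.linalg.inv(K).T@R; o=-R.T@t
    return (o+d*((z-o[2])/d[:,2])[:,None])[:,:2]
def rot():
    q=ctrl.get_obs()["eef_rot"]; return Ro.from_quat(np.r_[q[1:],q[0]]).as_matrix()
def go(x,y,z,yaw=None):
    "shift (cm, tool axes) and turn about tool y to reach TCP xyz with jaw axis at yaw (mod pi)"
    o=ctrl.get_obs(); M=rot(); s=M.T@(np.array([x,y,z])-o["eef_pos"])*100
    print("t",o["time_s"],"tcp",o["eef_pos"].round(4),"open",round(o["opening"],3),"F",o["wrist_force"].round(1))
    print("shift cm",s.round(2),"tilt",M[2].round(3),end=" ")
    if yaw is not None:
        c=np.arctan2(M[1,0],M[0,0]); d=(yaw-c+np.pi/2)%np.pi-np.pi/2; print("yaw",c.round(3),"turn_y",-d.round(3))
    print()
def hmap(c):
    "world x,y,z of each pixel from depth"
    h,w=c["depth"].shape; u,v=np.meshgrid(np.arange(w),np.arange(h)); D=c["depth"]
    P=np.stack([u,v,np.ones_like(u)],-1)@np.linalg.inv(c["K"]).T*D[...,None]
    return (P-c["t"])@c["R"]
E
python3 - <<'E'
from h import *
c=dict(np.load("/tmp/top0.npz")); f=c["frame"]; W=hmap(c)
hsv=cv2.cvtColor(f,cv2.COLOR_RGB2HSV)
m=((hsv[...,1]<70)&(hsv[...,2]>60)).astype(np.uint8)
m[:140]=0;m[320:]=0;m[:,:130]=0;m[:,440:]=0
cs,_=cv2.findContours(m,cv2.RETR_EXTERNAL,cv2.CHAIN_APPROX_NONE)
for k in cs:
    a=cv2.contourArea(k)
    if a<60: continue
    mm=cv2.drawContours(np.zeros_like(m),[k],-1,1,-1)>0
    zz=W[...,2][mm&(c["depth"]>0)]; z=np.percentile(zz,60)
    p=cast(c,k[:,0],0.004 if a>900 else z)*1000
    r=cv2.minAreaRect(p.astype(np.float32)); 
    print(k[:,0].mean(0).round(),a,"z",np.percentile(zz,[10,50,90]).round(4),"rect",np.round(r[0],1),np.round(r[1],1),round(r[2],1))
b=[(120,140),(440,290)]
cv2.imwrite("pics/crop1.png",cv2.resize(f[140:290,140:300,::-1],(800,750)[0:1]+(750,),interpolation=cv2.INTER_CUBIC)[:600])
A=cv2.resize(f[140:270,150:270,::-1],None,fx=3.3,fy=3.3,interpolation=cv2.INTER_CUBIC)
B=cv2.resize(f[140:270,310:430,::-1],None,fx=3.3,fy=3.3,interpolation=cv2.INTER_CUBIC)
cv2.imwrite("pics/crop1.png",np.hstack([A,B]))
E
```

```text
[202. 253.] 264.5 z [0.0019 0.0214 0.0247] rect [436.1 178.4] [38.2 38.1] 0.7
[328. 245.] 417.5 z [0.0033 0.0233 0.0268] rect [451.9 -89.3] [44.6 46.1] 7.0
[407. 249.] 1701.0 z [0.0007 0.0039 0.0069] rect [ 445.5 -260.4] [90.9 91.3] 11.7
[243. 242.] 1690.0 z [0.0007 0.0038 0.0069] rect [460.6  93.9] [90.6 91.4] 4.7
[164. 240.] 1700.5 z [0.0006 0.0039 0.0068] rect [465.  262.4] [91.6 90.7] 79.4
[205. 194.] 99.0 z [0.0014 0.0078 0.0117] rect [563.1 176.7] [24.2 23.9] 0.7
[369. 198.] 199.5 z [0.0024 0.0124 0.016 ] rect [ 552.4 -179.3] [17.3 69.9] 89.0
[286. 187.] 262.5 z [0.0073 0.0537 0.0801] rect [ 5.73e+02 -5.00e-01] [35.5 40. ] 89.9
[409. 176.] 224.0 z [-0.      0.0209  0.0426] rect [ 599.6 -263.1] [39.  34.7] 89.9
[329. 177.] 404.5 z [0.0046 0.0161 0.0251] rect [599.9 -91.9] [49.9 48.2] 89.9
[241. 170.] 1632.5 z [0.0008 0.0041 0.0071] rect [617.3  98.2] [91. 92.] 0.6
[168. 166.] 305.0 z [-0.0004  0.0095  0.0135] rect [623.9 255.9] [30.4 79.9] 75.8
```

View pics/crop1.png

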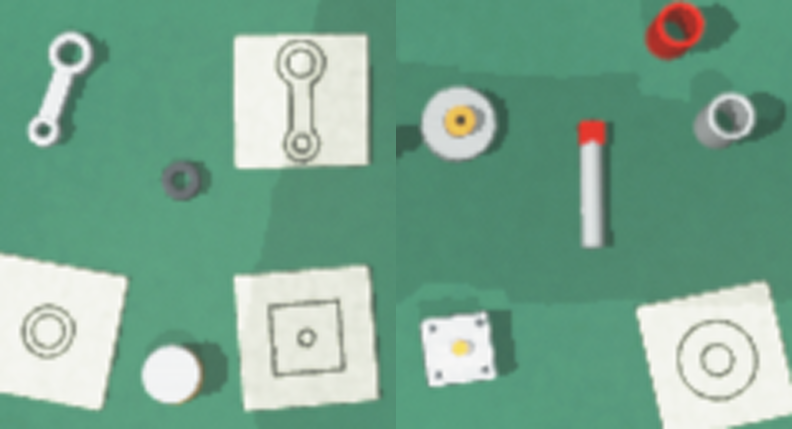

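```bash
python3 - <<'E'
from h import *
c=dict(np.load("/tmp/top0.npz")); f=c["frame"]; g=cv2.cvtColor(f,cv2.COLOR_RGB2GRAY).astype(float)
def P(u,v,z): print(np.round(cast(c,(u,v),z)[0]*1000,1),end=" ")
print("conrod big/small"); P(171.2,156.1,.012);P(163.0,179.4,.012)
print("\npad big/small"); P(150+301/3.3,140+63/3.3,.004);P(150+302/3.3,140+144/3.3,.004)
print("\nliner rim"); P(411.5,175.5,.042)
print("\nflywheel hub"); P(310+64/3.3,140+121/3.3,.026)
print("\nhead corners")
for u,v in((29,321),(91,314),(97,379),(34,385)): P(310+u/3.3,140+v/3.3,.0235)
print("plug");P(310+64/3.3,140+347/3.3,.0315)
print("\noutlines: liner, head, flywheel");P(150+48/3.3,140+331/3.3,.004);P(150+307/3.3,140+338/3.3,.004);P(310+321/3.3,140+359/3.3,.004)
print("\nhead square corners");[P(150+u/3.3,140+v/3.3,.004) for u,v in((268,305),(340,300),(345,370),(274,376))]
print(); a=np.arctan2(176-156.,0)
go(.594,-.2615,.15,.3)
E
```

```text
conrod big/small
[647.1 249.9] [595.8 266.6] 
pad big/small
[642.1  97.9] [587.6  96.9] 
liner rim
[ 598.4 -265.4] 
flywheel hub
[598.9 -93. ] 
head corners
[469.  -69.3] [ 473.4 -109.2] [ 431.7 -112.6] [427.9 -72.1] plug
[451.8 -90.9] 
outlines: liner, head, flywheel
[464.1 262.1] [459.3  92.9] [ 445.1 -261.3] 
head square corners
[480.9 118.5] [484.2  71.4] [438.4  67.9] [434.5 114.2] 
t 0.1 tcp [ 0.2222 -0.5298  0.2305] open 0.996 F [-0.2 -0.   0.1]
shift cm [-10.37   8.08  44.66] tilt [-0.002 -1.     0.   ] yaw -1.174 turn_y -1.474
```

```bash
python3 -m jog '[[[-0.9,0.7,4],[0,0,0],5],[[-0.9,0.7,4],[0,0,0],5],[[-0.9,0.7,4],[0,0,0],5],[[-0.9,0.7,4],[0,0,0],5],[[-0.9,0.7,4],[0,0,0],5],[[-0.9,0.7,4],[0,0,0],5],[[-0.9,0.7,4],[0,0,0],5],[[-0.9,0.7,4],[0,0,0],5],[[-0.9,0.7,4],[0,0,0],5],[[-0.9,0.7,4],[0,0,0],5],[[-0.9,0.7,4],[0,0,0],5],[[0,0,0],[0,0,0],5]]'; python3 -c "
from h import *
go(.5985,-.265,.10,-1.05)"
```

```text
time_s: 1.1
eef_pos: [0.5907, -0.2663, 0.1465]
eef_rot: [0.587, -0.587, 0.397, -0.392]
wrist_force: [-0.7, -0.2, -0.3]
opening: 0.588
t 1.1 tcp [ 0.5907 -0.2663  0.1465] open 0.588 F [-0.7 -0.2 -0.3]
shift cm [0.21 4.65 0.79] tilt [-0.006 -1.    -0.004] yaw -1.185 turn_y -0.135
```

```bash
python3 -m jog '[[[0.2,1,0.8],[0,-0.07,0],5],[[0,3.5,0],[0,-0.06,0],5],[[0,3.5,0],[0,0,0],5],[[0,3,0],[0,0,0],5],[[0,2,0],[0,0,0],5]]'; python3 - <<'E'
from h import *
go(.5985,-.265,.015,-1.05)
for n in("scene","top"):
    c=imaging.camera(n); np.savez(f"/tmp/{n}1.npz",**c)
s=dict(np.load("/tmp/scene1.npz"))["frame"][160:260,90:200];t=dict(np.load("/tmp/top1.npz"))["frame"][130:230,350:460]
cv2.imwrite("pics/l1.png",cv2.resize(np.hstack([s,t])[:,:,::-1],None,fx=3.6,fy=3.6,interpolation=cv2.INTER_CUBIC))
E
```

```text
time_s: 1.52
eef_pos: [0.6051, -0.2629, 0.0164]
eef_rot: [-0.614, 0.614, -0.35, 0.352]
wrist_force: [-0.2, -0.5, -0.2]
opening: 0.585
t 1.5167 tcp [ 0.6051 -0.2629  0.0164] open 0.585 F [-0.2 -0.5 -0.2]
shift cm [-0.15  0.14 -0.67] tilt [ 0.003 -1.     0.001] yaw -1.04 turn_y 0.01
```

View pics/l1.png

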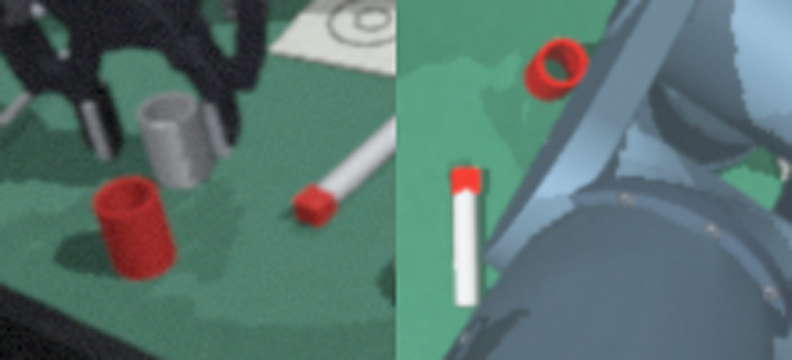

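The liner stands between the fingers, nearer the right one (about (205,130) in the picture). I'll correct and close.

```bash
python3 -m jog '[[[-0.3,0.1,-0.65],[0,0,0],5],[[0,0,0],[0,0,0],2],[[0,0,0],[0,0,0],2],[[0,0,0],[0,0,0],2],[[0,0,0],[0,0,0],2],[[0,0,0],[0,0,0],2]]'; python3 -c "
from h import *
go(.464,.262,.015,-1.05)"
```

```text
time_s: 2.12
eef_pos: [0.5978, -0.2657, 0.0207]
eef_rot: [-0.613, 0.614, -0.35, 0.354]
wrist_force: [-0.6, 0.6, -0.6]
opening: 0.333
t 2.1167 tcp [ 0.5978 -0.2657  0.0207] open 0.333 F [-0.6  0.6 -0.6]
shift cm [-52.3    0.32  15.1 ] tilt [ 0.005 -1.     0.002] yaw -1.041 turn_y 0.009
```

```bash
python3 -m jog '[[[0,-2,0],[0,0,0],2],[[0,-4,0],[0,0,0],2],[[0,-4,0],[0,0,0],2],[[0,-3,0],[0,0,0],2],[[-2,0,0.5],[0,0,0],2],[[-3.8,0,1.1],[0,0,0],2],[[-3.8,0,1.1],[0,0,0],2],[[-3.8,0,1.1],[0,0,0],2],[[-3.8,0,1.1],[0,0,0],2],[[-3.8,0,1.1],[0,0,0],2],[[-3.8,0,1.1],[0,0,0],2],[[-3.8,0,1.1],[0,0,0],2]]'; python3 -c "
from h import *
go(.464,.262,.06,-1.05)"
```

```text
time_s: 3.12
eef_pos: [0.5279, 0.0228, 0.1645]
eef_rot: [0.611, -0.611, 0.345, -0.366]
wrist_force: [0.8, 0.2, -1.0]
opening: 0.329
t 3.1167 tcp [0.5279 0.0228 0.1645] open 0.329 F [ 0.8  0.2 -1. ]
shift cm [-24.22   9.93   6.09] tilt [ 0.026 -1.     0.016] yaw -1.055 turn_y -0.005
```

```bash
cat >> h.py <<'E'
_go=go
def go(x,y,z,yaw):
    _go(x,y,z); M=rot(); c=np.arctan2(M[1,0],M[0,0]); d=(yaw-c+np.pi/2)%np.pi-np.pi/2; a=c+d
    D=np.array([[np.cos(a),0,-np.sin(a)],[np.sin(a),0,np.cos(a)],[0,-1,0]])
    if np.linalg.det(D)<0: D[:,2]*=-1
    print("rotvec",Ro.from_matrix(M.T@D).as_rotvec().round(3),"yaw",c.round(3))
E
python3 -m jog '[[[-4,0,1],[0,0,0],2],[[-4,0.5,1],[0,0,0],2],[[-4,1,1],[0,0,0],2],[[-4,1,1],[0,0,0],2],[[-4,1,1],[0,0,0],2],[[-3,1,0.8],[0,0,0],2],[[-1,1,0.3],[0,0,0],2],[[0,0,0],[0,0,0],2]]'; python3 -c "
from h import *
go(.464,.262,.06,-1.05)"
```

```text
time_s: 3.78
eef_pos: [0.4632, 0.2709, 0.1122]
eef_rot: [0.617, -0.607, 0.338, -0.369]
wrist_force: [-0.7, -1.5, -1.2]
opening: 0.323
t 3.7833 tcp [0.4632 0.2709 0.1122] open 0.323 F [-0.7 -1.5 -1.2]
shift cm [ 0.65  5.23 -0.55] tilt [ 0.031 -0.999  0.034] 
rotvec [-0.034  0.003  0.031] yaw -1.048
```

```bash
python3 -m jog '[[[0.5,2,-0.5],[-0.034,0,0.031],2],[[0,2.5,0],[0,0,0],2],[[0,0.5,0],[0,0,0],2],[[0,0,0],[0,0,0],2]]'; python3 -c "
from h import *
go(.464,.262,.0255,-1.05)"
```

```text
time_s: 4.12
eef_pos: [0.465, 0.2649, 0.0654]
eef_rot: [0.615, -0.612, 0.351, -0.354]
wrist_force: [0.9, -0.2, -0.5]
opening: 0.329
t 4.1167 tcp [0.465  0.2649 0.0654] open 0.329 F [ 0.9 -0.2 -0.5]
shift cm [ 0.2   3.98 -0.26] tilt [ 0.001 -1.     0.006] 
rotvec [-0.006  0.007  0.001] yaw -1.043
```

```bash
python3 -m jog '[[[0.2,1.5,-0.25],[-0.006,0,0],2],[[0,1.2,0],[0,0,0],2],[[0,0.6,0],[0,0,0],2],[[0,0.2,0],[0,0,0],2],[[0,0,0],[0,0,0],2]]'; python3 -c "
from h import *
go(.464,.262,.0255,-1.05)"
```

```text
time_s: 4.53
eef_pos: [0.4671, 0.2604, 0.031]
eef_rot: [0.613, -0.612, 0.351, -0.355]
wrist_force: [-0.1, -1.0, -1.6]
opening: 0.325
t 4.5333 tcp [0.4671 0.2604 0.031 ] open 0.325 F [-0.1 -1.  -1.6]
shift cm [-0.29  0.55 -0.19] tilt [ 0.003 -1.     0.004] 
rotvec [-0.004  0.004  0.003] yaw -1.046
```

```bash
python3 -m jog '[[[-0.25,0.3,-0.15],[0,0,0],2],[[0,0,0],[0,0,0],2],[[0,0.1,0],[0,0,0],2],[[0,0,0],[0,0,0],2]]'; python3 -c "
from h import *
go(.464,.262,.0255,-1.05)"
```

```text
time_s: 4.87
eef_pos: [0.4649, 0.2623, 0.0275]
eef_rot: [0.614, -0.611, 0.351, -0.355]
wrist_force: [0.0, 0.1, -2.0]
opening: 0.329
t 4.8667 tcp [0.4649 0.2623 0.0275] open 0.329 F [ 0.   0.1 -2. ]
shift cm [-0.02  0.2  -0.09] tilt [ 0.003 -1.     0.006] 
rotvec [-0.006  0.004  0.003] yaw -1.046
```

Lower the last 2 mm, release, retreat upward and aside.

```bash
python3 -m jog '[[[0,0.15,-0.05],[0,0,0],2],[[0,0.1,0],[0,0,0],2],[[0,0,0],[0,0,0],2]]'; python3 -m jog '[[[0,0,0],[0,0,0],4],[[0,0,0],[0,0,0],4.5],[[0,0,0],[0,0,0],4.5],[[0,-2,0],[0,0,0],4.5],[[0,-4,0],[0,0,0],4.5],[[0,-4,0],[0,0,0],4.5],[[0,-3,0],[0,0,0],4.5],[[3,-1,0],[0,0,0],4.5],[[4,0,0],[0,0,0],4.5],[[4,0,0],[0,0,0],4.5],[[4,0,0],[0,0,0],4.5]]';python3 - <<'E'
from h import *
go(.598,-.092,.12,-0.)
c=imaging.camera("top"); np.savez(f"/tmp/top2.npz",**c)
cv2.imwrite("pics/t2.png",cv2.resize(c["frame"][130:300,130:310,::-1],None,fx=3.5,fy=3.5,interpolation=cv2.INTER_CUBIC))
E
```

```text
time_s: 5.12
eef_pos: [0.465, 0.2625, 0.0256]
eef_rot: [0.614, -0.611, 0.35, -0.355]
wrist_force: [0.8, -0.1, 0.3]
opening: 0.328
time_s: 6.03
eef_pos: [0.5381, 0.1351, 0.1742]
eef_rot: [0.617, -0.613, 0.347, -0.352]
wrist_force: [1.0, 0.4, -0.4]
opening: 0.524
t 6.0333 tcp [0.5381 0.1351 0.1742] open 0.524 F [ 1.   0.4 -0.4]
shift cm [22.55  5.44 -6.54] tilt [ 0.003 -1.     0.008] 
rotvec [-0.006 -1.032  0.007] yaw -1.032
```

View pics/t2.png

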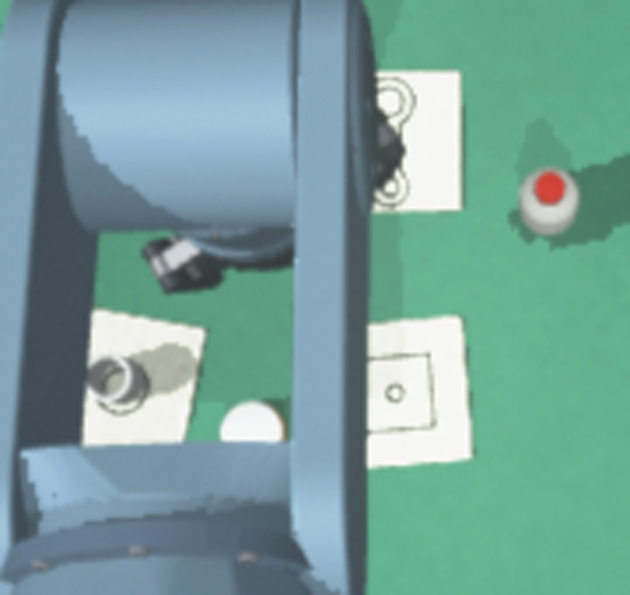

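```bash
python3 -m jog '[[[0,0,0],[0,-0.1,0],8],[[0,0,0],[0,-0.1,0],8],[[0,0,0],[0,-0.1,0],8],[[0,0,0],[0,-0.1,0],8],[[0,0,0],[0,-0.1,0],8],[[0,0,0],[0,-0.1,0],8],[[0,0,0],[0,0,0],8]]'; python3 -c "
from h import *
go(.5995,-.0923,.13,-0.4)"
```

```text
time_s: 6.67
eef_pos: [0.545, 0.1225, 0.1752]
eef_rot: [-0.691, 0.692, -0.142, 0.153]
wrist_force: [0.0, 0.8, 0.0]
opening: 0.933
t 6.6667 tcp [0.545  0.1225 0.1752] open 0.933 F [0.  0.8 0. ]
shift cm [ 13.68   4.68 -17.4 ] tilt [ 0.014 -1.     0.003] 
rotvec [-0.002 -0.02   0.014] yaw -0.42
```

```bash
python3 -m jog '[[[2,0,-2.6],[0,-0.02,0.014],8],[[2.6,0,-3.3],[0,0,0],8],[[2.6,0,-3.3],[0,0,0],8],[[2.6,1,-3.3],[0,0,0],8],[[2.3,1.5,-3],[0,0,0],8],[[1,1.5,-1.3],[0,0,0],8],[[0,0,0],[0,0,0],8],[[0,0,0],[0,0,0],8]]'; python3 -c "
from h import *
go(.5995,-.0923,.05,-0.4)"
```

```text
time_s: 7.33
eef_pos: [0.6011, -0.0883, 0.1353]
eef_rot: [0.693, -0.69, 0.146, -0.149]
wrist_force: [0.2, 0.3, 0.3]
opening: 0.94
t 7.3333 tcp [ 0.6011 -0.0883  0.1353] open 0.94 F [0.2 0.3 0.3]
shift cm [-0.01  8.53 -0.46] tilt [ 0.004 -1.     0.004] 
rotvec [-0.004 -0.02   0.004] yaw -0.42
```

```bash
python3 -m jog '[[[0,2,-0.4],[0,0,0],7],[[0,4,0],[0,0,0],7],[[0,3.5,0],[0,0,0],7],[[0,2,0],[0,0,0],7],[[0,0,0],[0,0,0],7],[[0,0,0],[0,0,0],7]]'; python3 - <<'E'
from h import *
go(.5995,-.0923,.003,-0.4)
c=imaging.camera("scene");t=imaging.camera("top"); np.savez("/tmp/top3.npz",**t)
a=cv2.resize(c["frame"][170:280,160:300,::-1],None,fx=2.8,fy=2.8,interpolation=cv2.INTER_CUBIC)
b=cv2.resize(t["frame"][140:300,135:275,::-1],None,fx=2.8,fy=2.8,interpolation=cv2.INTER_CUBIC)
a=np.pad(a,((0,b.shape[0]-a.shape[0]),(0,0),(0,0)))
cv2.imwrite("pics/t3.png",np.hstack([a,b]))
E
```

```text
time_s: 7.83
eef_pos: [0.6037, -0.086, 0.023]
eef_rot: [0.692, -0.69, 0.145, -0.154]
wrist_force: [0.3, -0.3, 0.1]
opening: 0.82
t 7.8333 tcp [ 0.6037 -0.086   0.023 ] open 0.82 F [ 0.3 -0.3  0.1]
shift cm [-0.14  1.99 -0.76] tilt [ 0.012 -1.     0.007] 
rotvec [-0.006 -0.026  0.012] yaw -0.426
```

View pics/t3.png

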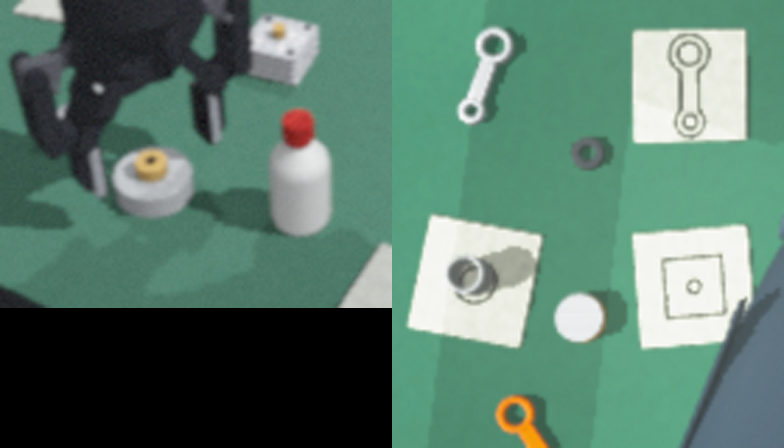

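Liner stands on its pad (rim at about (470,276)). The flywheel is between the fingers, which sit a little behind its centre. I'll shift and go down.

```bash
python3 -m jog '[[[-0.1,0,-0.7],[-0.006,-0.02,0.012],7],[[0,1.2,0],[0,0,0],7],[[0,0.4,0],[0,0,0],7],[[0,0,0],[0,0,0],7],[[0,0,0],[0,0,0],7]]'; python3 - <<'E'
from h import *
go(.5995,-.0923,.003,-0.4)
c=dict(np.load("/tmp/top3.npz")); print(cast(c,(162.7,238.6),.046))
E
```

```text
time_s: 8.35
eef_pos: [0.6051, -0.0939, 0.0139]
eef_rot: [-0.692, 0.693, -0.137, 0.146]
wrist_force: [0.2, -0.3, 0.2]
opening: 0.822
t 8.35 tcp [ 0.6051 -0.0939  0.0139] open 0.822 F [ 0.2 -0.3  0.2]
shift cm [-0.59  1.08 -0.07] tilt [ 0.012 -1.     0.   ] 
rotvec [-0.    -0.003  0.012] yaw -0.403
[[0.4652628  0.25713525]]
```

```bash
python3 -m jog '[[[-0.5,0.4,0],[0,0,0.012],7],[[0,0.4,0],[0,0,0],7],[[0,0.2,0],[0,0,0],7],[[0,0,0],[0,0,0],7]]'; python3 - <<'E'
from h import *
go(.5995,-.0923,.003,-0.4)
c=dict(np.load("/tmp/top3.npz"))
for p in ((.4645,.262,.004),(.4645,.262,.046),(.4645+.015,.262,.046),(.4645,.262+.015,.046)):
    q=c["K"]@(c["R"]@np.array(p)+c["t"]); print((q[:2]/q[2]).round(1))
a=cv2.resize(c["frame"][215:265,140:195,::-1],None,fx=10,fy=10,interpolation=cv2.INTER_CUBIC)
cv2.imwrite("pics/liner.png",a)
E
```

```text
time_s: 8.68
eef_pos: [0.6004, -0.0922, 0.0034]
eef_rot: [0.693, -0.693, 0.142, -0.142]
wrist_force: [-0.3, 0.3, -0.3]
opening: 0.82
t 8.6833 tcp [ 0.6004 -0.0922  0.0034] open 0.82 F [-0.3  0.3 -0.3]
shift cm [-0.08  0.04 -0.05] tilt [-0.    -1.     0.001] 
rotvec [-0.001 -0.004 -0.   ] yaw -0.404
[164.6 240.1]
[160.4 239. ]
[160.5 231.8]
[153.1 239. ]
```

View pics/liner.png

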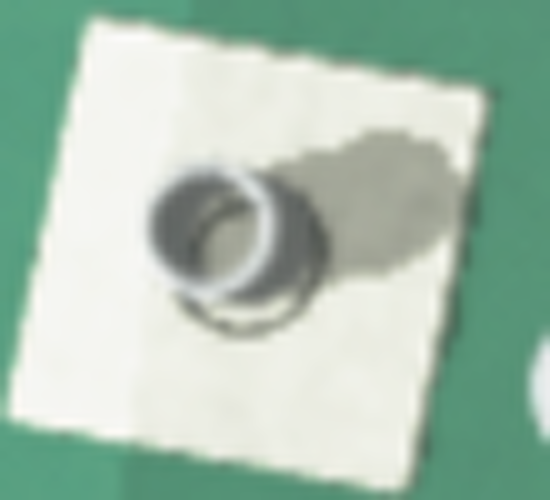

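Liner sits about 3–4 mm too far in +x (white gap only below, outline bottom at (247,335)). I'll mend that later. Closing on the flywheel now.

```bash
python3 -m jog '[[[-0.05,0,-0.05],[0,0,0],4],[[0,0,0],[0,0,0],4],[[0,0,0],[0,0,0],4],[[0,0,0],[0,0,0],4],[[0,0,0],[0,0,0],4]]'; python3 - <<'E'
from h import *
go(.5995,-.0923,.003,-0.4)
E
```

```text
time_s: 9.1
eef_pos: [0.5997, -0.0924, 0.0035]
eef_rot: [0.693, -0.693, 0.142, -0.142]
wrist_force: [0.7, -0.6, -1.3]
opening: 0.53
t 9.1 tcp [ 0.5997 -0.0924  0.0035] open 0.53 F [ 0.7 -0.6 -1.3]
shift cm [-0.02  0.05  0.  ] tilt [-0.    -1.     0.001] 
rotvec [-0.001 -0.004 -0.   ] yaw -0.404
```

```bash
python3 -m jog '[[[0,-1,0],[0,0,0],4],[[0,-2.5,0],[0,0,0],4],[[0,-3,0],[0,0,0],4],[[0,-1,0],[0,0,0],4],[[0,0,0],[0,0,0],4]]'; python3 - <<'E'
from h import *
go(.4453,-.2608,.09,-0.4)
c=imaging.camera("scene")
cv2.imwrite("pics/f1.png",cv2.resize(c["frame"][130:270,130:300,::-1],None,fx=4,fy=4,interpolation=cv2.INTER_CUBIC))
E
```

```text
time_s: 9.52
eef_pos: [0.5971, -0.0915, 0.0798]
eef_rot: [0.693, -0.692, 0.144, -0.139]
wrist_force: [0.9, 0.1, -0.6]
opening: 0.532
t 9.5167 tcp [ 0.5971 -0.0915  0.0798] open 0.532 F [ 0.9  0.1 -0.6]
shift cm [ -7.32  -0.98 -21.53] tilt [-0.007 -1.     0.   ] 
rotvec [-0.    -0.004 -0.007] yaw -0.404
```

View pics/f1.png

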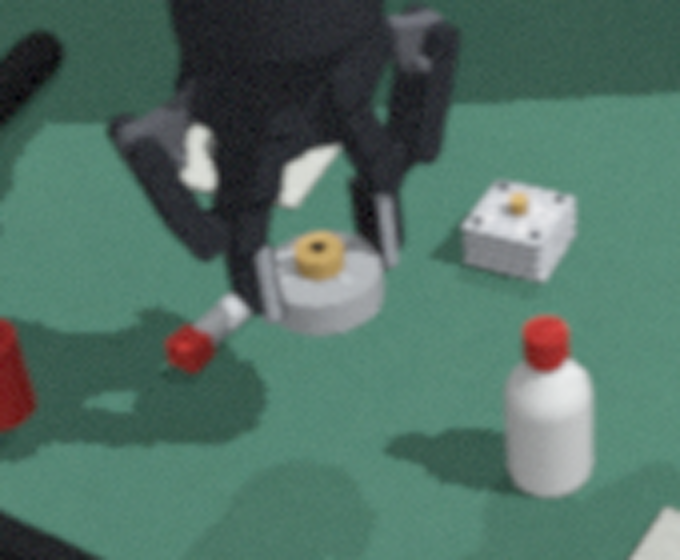

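```bash
python3 - <<'E'
from h import *
c=dict(np.load("/tmp/scene0.npz"))
print("hub now",cast(c,(209.8,190.4),.1023), "TCP .5971 -.0915")
f=c["frame"];hsv=cv2.cvtColor(f,cv2.COLOR_RGB2HSV)
# brass hub, initial, in scene
m=((hsv[...,0]>8)&(hsv[...,0]<30)&(hsv[...,1]>90)).astype(np.uint8)
n,_,st,ce=cv2.connectedComponentsWithStats(m)
for s,q in zip(st[1:],ce[1:]):
    if s[4]>15: print(s,q.round(1),cast(c,q,.023).round(4))
f=dict(np.load("/tmp/top0.npz"));hsv=cv2.cvtColor(f["frame"],cv2.COLOR_RGB2HSV)
m=((hsv[...,0]>8)&(hsv[...,0]<30)&(hsv[...,1]>90)).astype(np.uint8)
n,_,st,ce=cv2.connectedComponentsWithStats(m)
for s,q in zip(st[1:],ce[1:]):
    if s[4]>10: print("top",s,q.round(1),cast(f,q,.025).round(4))
c1=imaging.camera("scene")
hsv=cv2.cvtColor(c1["frame"],cv2.COLOR_RGB2HSV)
m=((hsv[...,0]>8)&(hsv[...,0]<30)&(hsv[...,1]>90)).astype(np.uint8)
n,_,st,ce=cv2.connectedComponentsWithStats(m)
for s,q in zip(st[1:],ce[1:]):
    if s[4]>15: print("now",s,q.round(1),cast(c,q,.0993).round(4))
E
```

```text
hub now [[ 0.59609744 -0.09046547]] TCP .5971 -.0915
[416 191  25  31 376] [427.9 207.1] [[0.3693 0.2203]]
[209 224  10  10  84] [213.7 229. ] [[ 0.6023 -0.0892]]
[385 226  21  13 134] [393.9 233.3] [[0.4656 0.1853]]
[  37  291  172  129 9524] [126.2 373. ] [[ 0.8621 -0.0332]]
[120 312   5  12  20] [122.2 317.2] [[ 0.8057 -0.0965]]
[124 317   9   8  18] [127.7 320.8] [[ 0.8064 -0.0858]]
[138 319   6   6  18] [140.1 321.6] [[ 0.7993 -0.07  ]]
[150 321   7   6  19] [152.7 324.2] [[ 0.7942 -0.0519]]
[110 329   7  13  29] [112.8 334.6] [[ 0.8315 -0.0876]]
top [ 266   18   60   69 4040] [295.9  51.9] [[ 0.8775 -0.0224]]
top [526 137  12  68 387] [531.2 170.4] [[ 0.6124 -0.5278]]
top [325 172   9   9  66] [329.1 176.1] [[ 0.6004 -0.0925]]
top [327 243   5   4  13] [328.8 244.9] [[ 0.4526 -0.0903]]
top [172 281  27  33 300] [184.9 296.7] [[0.3447 0.2126]]
now [204 189  12  11 101] [209.3 194. ] [[ 0.6009 -0.0883]]
now [416 191  25  31 378] [427.9 207.1] [[0.4676 0.2253]]
now [385 226  21  13 135] [393.9 233.2] [[0.5483 0.1959]]
now [100 291  59  30 302] [128.2 305.6] [[ 0.8192 -0.0468]]
now [120 305   6   6  17] [123.1 307.9] [[ 0.8245 -0.0497]]
now [ 105  305  104  115 2997] [165.1 366.8] [[0.8576 0.043 ]]
now [ 64 337  15  17  28] [ 71.1 344.5] [[ 0.8866 -0.0644]]
now [ 50 354  12  12  22] [ 55.9 359.3] [[ 0.9061 -0.0644]]
now [ 37 366  65  54 576] [ 66.9 402. ] [[ 0.9311 -0.0172]]
now [ 86 383   9   8  16] [ 90.3 386.1] [[ 0.9091 -0.0095]]
now [ 75 393   7   8  17] [ 78.2 395.8] [[ 0.9217 -0.0124]]
now [114 411   8   9  28] [117.3 414.5] [[0.9163 0.0349]]
```

```bash
python3 -m jog '[[[-0.8,-0.2,-2.2],[0,0,0],4],[[-1.3,-0.2,-3.7],[0,0,0],4],[[-1.3,0,-3.7],[0,0,0],4],[[-1.3,0,-3.7],[0,0,0],4],[[-1.3,0,-3.7],[0,0,0],4],[[-0.9,0,-2.5],[0,0,0],4],[[-0.4,0,-1],[0,0,0],4],[[0,0,0],[0,0,0],4],[[0,0,0],[0,0,0],4]]'; python3 - <<'E'
from h import *
go(.4442,-.2608,.03,-0.4)
E
```

```text
time_s: 10.37
eef_pos: [0.4359, -0.251, 0.0684]
eef_rot: [0.697, -0.689, 0.15, -0.132]
wrist_force: [-0.4, 0.9, -1.5]
opening: 0.535
t 10.3667 tcp [ 0.4359 -0.251   0.0684] open 0.535 F [-0.4  0.9 -1.5]
shift cm [ 1.24  3.81 -0.6 ] tilt [-0.027 -1.     0.006] 
rotvec [-0.006 -0.001 -0.027] yaw -0.401
```

```bash
python3 -m jog '[[[1.1,1,-0.5],[-0.006,0,-0.027],4],[[0,2,0],[0,0,0],4],[[0,0.5,0],[0,0,0],4],[[0,0,0],[0,0,0],4],[[0,0,0],[0,0,0],4]]'; python3 - <<'E'
from h import *
go(.4442,-.2608,.0085,-0.4)
E
```

```text
time_s: 10.78
eef_pos: [0.4452, -0.2556, 0.029]
eef_rot: [0.694, -0.692, 0.141, -0.139]
wrist_force: [0.3, 0.1, -0.5]
opening: 0.53
t 10.7833 tcp [ 0.4452 -0.2556  0.029 ] open 0.53 F [ 0.3  0.1 -0.5]
shift cm [ 0.11  2.05 -0.52] tilt [-0.003 -1.     0.002] 
rotvec [-0.002  0.002 -0.003] yaw -0.398
```

```bash
python3 -m jog '[[[0.1,0.8,-0.5],[0,0,0],4],[[0,0.6,0],[0,0,0],4],[[0,0.3,0],[0,0,0],4],[[0,0,0],[0,0,0],4],[[0,0,0],[0,0,0],4]]'; python3 - <<'E'
from h import *
go(.4442,-.2608,.0078,-0.4)
c=imaging.camera("scene");np.savez("/tmp/scene3.npz",**c)
E
```

```text
time_s: 11.2
eef_pos: [0.4458, -0.2604, 0.0118]
eef_rot: [0.694, -0.693, 0.139, -0.139]
wrist_force: [-0.2, -0.3, -1.4]
opening: 0.532
t 11.2 tcp [ 0.4458 -0.2604  0.0118] open 0.532 F [-0.2 -0.3 -1.4]
shift cm [-0.13  0.4  -0.1 ] tilt [-0.001 -1.     0.002] 
rotvec [-0.002  0.005 -0.001] yaw -0.395
```

```bash
python3 -m jog '[[[-0.1,0.25,-0.1],[0,0,0],4],[[0,0.15,0],[0,0,0],4],[[0,0,0],[0,0,0],4],[[0,0,0],[0,0,0],4]]'; python3 - <<'E'
from h import *
go(.4442,-.2608,.0078,-0.4)
E
python3 -m jog '[[[0,0,0],[0,0,0],6],[[0,0,0],[0,0,0],7],[[0,0,0],[0,0,0],7],[[0,-2,0],[0,0,0],7],[[0,-4,0],[0,0,0],7],[[0,-4,0],[0,0,0],7],[[0,-2,0],[0,0,0],7],[[-3,0,3],[0,0,0],7],[[-3,0,4],[0,0,0],7],[[-3,0,4],[0,0,0],7],[[0,0,3],[0,0,0],7],[[0,0,0],[0,0,0],7]]'; python3 - <<'E'
from h import *
go(.451,-.0905,.1,0.09)
c=imaging.camera("top");np.savez("/tmp/top4.npz",**c)
a=cv2.resize(c["frame"][220:280,375:440,::-1],None,fx=6,fy=6,interpolation=cv2.INTER_CUBIC)
b=cv2.resize(c["frame"][215:275,135:200,::-1],None,fx=6,fy=6,interpolation=cv2.INTER_CUBIC)
cv2.imwrite("pics/t4.png",np.hstack([a,b]))
E
```

```text
time_s: 11.58
eef_pos: [0.4448, -0.2615, 0.0084]
eef_rot: [0.694, -0.693, 0.139, -0.139]
wrist_force: [0.9, -0.1, -1.8]
opening: 0.531
t 11.5833 tcp [ 0.4448 -0.2615  0.0084] open 0.531 F [ 0.9 -0.1 -1.8]
shift cm [-0.08  0.06  0.05] tilt [ 0.    -1.     0.001] 
rotvec [-0.001  0.004  0.   ] yaw -0.396
time_s: 12.58
eef_pos: [0.4178, -0.1034, 0.1371]
eef_rot: [-0.692, 0.694, -0.138, 0.145]
wrist_force: [-0.4, 0.2, -0.2]
opening: 0.819
t 12.5833 tcp [ 0.4178 -0.1034  0.1371] open 0.819 F [-0.4  0.2 -0.2]
shift cm [2.52 3.73 2.49] tilt [ 0.009 -1.    -0.   ] 
rotvec [ 0.003 -0.493  0.009] yaw -0.403
```

View pics/t4.png

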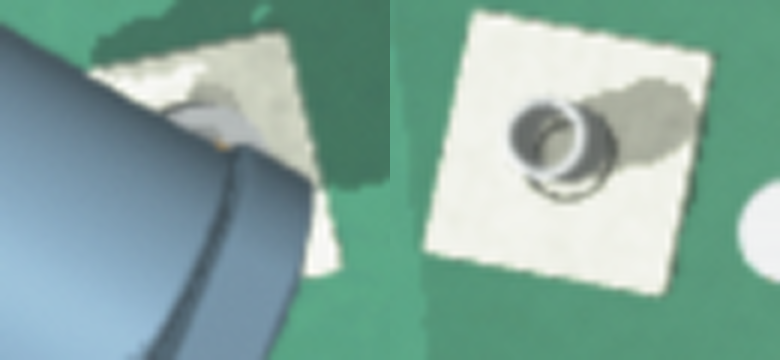

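```bash
python3 -m jog '[[[0,0,0],[0,-0.1,0],7],[[0,0,0],[0,-0.1,0],7],[[0,0,0],[0,-0.1,0],7],[[0,0,0],[0,-0.1,0],7],[[0,0,0],[0,-0.08,0],7],[[0,0,0],[0,0,0],7]]'; python3 - <<'E'
from h import *
go(.451,-.0905,.05,0.09)
E
```

```text
time_s: 13.13
eef_pos: [0.4183, -0.1083, 0.1382]
eef_rot: [-0.703, 0.709, 0.039, -0.033]
wrist_force: [0.9, -0.7, -0.3]
opening: 0.819
t 13.1333 tcp [ 0.4183 -0.1083  0.1382] open 0.819 F [ 0.9 -0.7 -0.3]
shift cm [3.36 8.83 1.51] tilt [ 0.008 -1.    -0.009] 
rotvec [0.009 0.013 0.008] yaw 0.103
```

```bash
python3 -m jog '[[[1.7,1,0.7],[0.009,0.013,0.008],7],[[1.5,2,0.7],[0,0,0],7],[[0,3,0],[0,0,0],7],[[0,1.5,0],[0,0,0],7],[[0,0,0],[0,0,0],7],[[0,0,0],[0,0,0],7]]'; python3 - <<'E'
from h import *
go(.451,-.0905,.005,0.09)
E
```

```text
time_s: 13.63
eef_pos: [0.4536, -0.0973, 0.0629]
eef_rot: [-0.705, 0.708, 0.027, -0.022]
wrist_force: [-0.5, -0.2, 0.4]
opening: 0.822
t 13.6333 tcp [ 0.4536 -0.0973  0.0629] open 0.822 F [-0.5 -0.2  0.4]
shift cm [-0.25  5.78  0.72] tilt [ 0.006 -1.    -0.005] 
rotvec [ 0.005 -0.021  0.006] yaw 0.069
```

```bash
python3 -m jog '[[[-0.2,0.5,0.6],[0.005,-0.02,0.006],7],[[0,2,0],[0,0,0],7],[[0,2,0],[0,0,0],7],[[0,0.7,0],[0,0,0],7],[[0,0,0],[0,0,0],7],[[0,0,0],[0,0,0],7]]'; python3 - <<'E'
from h import *
go(.451,-.0905,.007,0.09)
E
```

```text
time_s: 14.13
eef_pos: [0.4547, -0.0939, 0.0146]
eef_rot: [-0.705, 0.708, 0.033, -0.029]
wrist_force: [0.7, 0.3, 0.5]
opening: 0.819
t 14.1333 tcp [ 0.4547 -0.0939  0.0146] open 0.819 F [0.7 0.3 0.5]
shift cm [-0.34  0.76  0.37] tilt [ 0.006 -1.    -0.004] 
rotvec [ 0.004 -0.002  0.006] yaw 0.088
```

```bash
python3 -m jog '[[[-0.3,0.5,0.35],[0.004,0,0.006],7],[[0,0.2,0],[0,0,0],7],[[0,0,0],[0,0,0],7]]'; python3 - <<'E'
from h import *
go(.451,-.0905,.007,0.09)
E
python3 -m jog '[[[0,0,0],[0,0,0],3.5],[[0,0,0],[0,0,0],3.5],[[0,0,0],[0,0,0],3.5],[[0,0,0],[0,0,0],3.5],[[0,0,0],[0,0,0],3.5],[[0,0,0],[0,0,0],3.5]]'; python3 - <<'E'
from h import *
go(.46,.0932,.1,0.082)
E
```

```text
time_s: 14.38
eef_pos: [0.453, -0.0912, 0.0098]
eef_rot: [-0.706, 0.707, 0.032, -0.03]
wrist_force: [-0.2, -0.6, 0.2]
opening: 0.818
t 14.3833 tcp [ 0.453  -0.0912  0.0098] open 0.818 F [-0.2 -0.6  0.2]
shift cm [-0.19  0.28  0.09] tilt [ 0.003 -1.    -0.002] 
rotvec [ 0.002 -0.002  0.003] yaw 0.088
time_s: 14.88
eef_pos: [0.4544, -0.0917, 0.0118]
eef_rot: [-0.705, 0.708, 0.033, -0.029]
wrist_force: [0.0, 0.2, -0.8]
opening: 0.474
t 14.8833 tcp [ 0.4544 -0.0917  0.0118] open 0.474 F [ 0.   0.2 -0.8]
shift cm [ 2.23 -8.86 18.34] tilt [ 0.006 -1.    -0.003] 
rotvec [0.003 0.006 0.006] yaw 0.088
```

```bash
python3 -m jog '[[[0,-2,0],[0,0,0],3.5],[[0,-3,0.5],[0,0,0],3.5],[[0,-2,2],[0,0,0],3.5],[[0.1,0,3.5],[0,0,0],3.5],[[0.1,0,3.5],[0,0,0],3.5],[[0.1,0,3.5],[0,0,0],3.5],[[0.1,0,2.5],[0,0,0],3.5],[[0,0,1],[0,0,0],3.5],[[0,0,0],[0,0,0],3.5],[[0,0,0],[0,0,0],3.5]]'; python3 - <<'E'
from h import *
go(.46,.0923,.03,0.082)
E
```

```text
time_s: 15.72
eef_pos: [0.4432, 0.0792, 0.0849]
eef_rot: [-0.706, 0.707, 0.032, -0.027]
wrist_force: [-0.1, -0.3, 0.1]
opening: 0.47
t 15.7167 tcp [0.4432 0.0792 0.0849] open 0.47 F [-0.1 -0.3  0.1]
shift cm [1.74 5.5  1.18] tilt [ 0.008 -1.    -0.002] 
rotvec [0.002 0.002 0.008] yaw 0.084
```

```bash
python3 -m jog '[[[1.4,1,0.9],[0.002,0,0.008],3.5],[[0,2,0],[0,0,0],3.5],[[0,1.7,0],[0,0,0],3.5],[[0,0,0],[0,0,0],3.5],[[0,0,0],[0,0,0],3.5]]'; python3 - <<'E'
from h import *
go(.46,.0923,.017,0.082)
E
```

```text
time_s: 16.13
eef_pos: [0.459, 0.0853, 0.0372]
eef_rot: [-0.706, 0.707, 0.029, -0.028]
wrist_force: [-0.4, 0.1, -0.4]
opening: 0.469
t 16.1333 tcp [0.459  0.0853 0.0372] open 0.469 F [-0.4  0.1 -0.4]
shift cm [0.15 2.02 0.69] tilt [ 0.002 -1.    -0.002] 
rotvec [ 0.002 -0.001  0.002] yaw 0.081
```

```bash
python3 -m jog '[[[0.1,0.6,0.6],[0.002,0,0.002],3.5],[[0,0.8,0],[0,0,0],3.5],[[0,0.3,0],[0,0,0],3.5],[[0,0,0],[0,0,0],3.5]]'; python3 - <<'E'
from h import *
go(.46,.0923,.016,0.082)
E
```

```text
time_s: 16.47
eef_pos: [0.4611, 0.09, 0.0207]
eef_rot: [-0.707, 0.707, 0.028, -0.027]
wrist_force: [-0.8, 0.2, -0.0]
opening: 0.472
t 16.4667 tcp [0.4611 0.09   0.0207] open 0.472 F [-0.8  0.2 -0. ]
shift cm [-0.09  0.47  0.24] tilt [ 0.002 -1.    -0.   ] 
rotvec [ 0.    -0.004  0.002] yaw 0.078
```

```bash
python3 -m jog '[[[-0.1,0.2,0.2],[0,-0.003,0.002],3.5],[[0,0.2,0],[0,0,0],3.5],[[0,0,0],[0,0,0],3.5]]'; python3 - <<'E'
from h import *
go(.46,.0923,.016,0.082)
E
python3 -m jog '[[[0,0.1,0],[0,0,0],3.5],[[0,0.1,0],[0,0,0],3.5],[[0,0,0],[0,0,0],3.5]]'; python3 - <<'E'
from h import *
go(.46,.0923,.015,0.082)
E
```

```text
time_s: 16.72
eef_pos: [0.4603, 0.092, 0.0169]
eef_rot: [-0.706, 0.707, 0.029, -0.028]
wrist_force: [-1.0, -0.2, 0.0]
opening: 0.473
t 16.7167 tcp [0.4603 0.092  0.0169] open 0.473 F [-1.  -0.2  0. ]
shift cm [-0.03  0.09  0.03] tilt [ 0.001 -1.    -0.   ] 
rotvec [ 0.    -0.001  0.001] yaw 0.081
time_s: 16.97
eef_pos: [0.4607, 0.0922, 0.0154]
eef_rot: [-0.706, 0.707, 0.03, -0.028]
wrist_force: [-1.3, -0.2, -1.7]
opening: 0.474
t 16.9667 tcp [0.4607 0.0922 0.0154] open 0.474 F [-1.3 -0.2 -1.7]
shift cm [-0.06  0.03  0.01] tilt [ 0.002 -1.    -0.   ] 
rotvec [ 0.    -0.     0.002] yaw 0.082
```

```bash
python3 -m jog '[[[0,0,0],[0,0,0],5],[[0,0,0],[0,0,0],6],[[0,0,0],[0,0,0],6],[[0,-1.5,0],[0,0,0],6],[[0,-3,0],[0,0,0],6],[[0,-3,0],[0,0,0],6],[[0,-2,0],[0,0,0],6],[[2,0,2],[0,-0.1,0],6],[[2.5,0,3],[0,-0.1,0],4],[[2.5,0,3],[0,-0.1,0],4],[[3.5,0,2],[0,-0.1,0],4],[[3.5,0,2],[0,-0.1,0],4]]'; python3 - <<'E'
from h import *
go(.623,.2575,.12,1.256); print(ctrl.get_obs()["q"].round(2))
E
```

```text
time_s: 17.97
eef_pos: [0.5613, 0.2498, 0.1166]
eef_rot: [-0.676, 0.677, 0.207, -0.205]
wrist_force: [1.6, -0.7, 0.9]
opening: 0.465
t 17.9667 tcp [0.5613 0.2498 0.1166] open 0.465 F [ 1.6 -0.7  0.9]
shift cm [ 5.55 -0.32 -2.8 ] tilt [ 0.002 -1.    -0.003] 
rotvec [ 0.003 -0.664  0.001] yaw 0.592
[ 0.23  0.39  1.6  -0.    1.16 -0.36]
```

```bash
python3 -m jog '[[[1.5,0,-1],[0,-0.1,0],4],[[1.5,0,-1],[0,-0.1,0],4],[[1.5,0,-1],[0,-0.1,0],4],[[0,0,-1],[0,-0.1,0],4],[[0,0,-1],[0,-0.1,0],4],[[0,0,0],[0,-0.1,0],4],[[0,0,0],[0,-0.06,0],4],[[0,0,0],[0,0,0],4]]'; python3 - <<'E'
from h import *
go(.623,.2575,.08,1.256)
c=imaging.camera("top");np.savez("/tmp/top5.npz",**c)
a=cv2.resize(c["frame"][215:275,215:280,::-1],None,fx=6,fy=6,interpolation=cv2.INTER_CUBIC)
b=cv2.resize(c["frame"][220:280,375:440,::-1],None,fx=6,fy=6,interpolation=cv2.INTER_CUBIC)
cv2.imwrite("pics/t5.png",np.hstack([a,b]))
E
```

```text
time_s: 18.63
eef_pos: [0.6378, 0.2543, 0.1151]
eef_rot: [-0.562, 0.564, 0.43, -0.426]
wrist_force: [-0.0, -0.7, -0.3]
opening: 0.469
t 18.6333 tcp [0.6378 0.2543 0.1151] open 0.469 F [-0.  -0.7 -0.3]
shift cm [-0.1   3.5   1.52] tilt [ 0.003 -1.    -0.005] 
rotvec [0.005 0.044 0.003] yaw 1.3
```

View pics/t5.png

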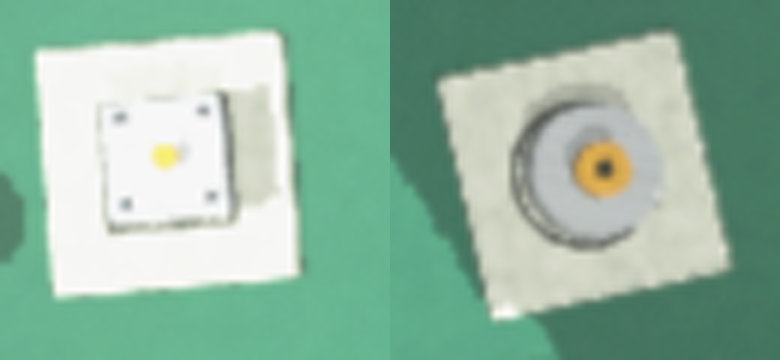

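```bash
python3 - <<'E'
from h import *
c=dict(np.load("/tmp/top5.npz"))
f=c["frame"];hsv=cv2.cvtColor(f,cv2.COLOR_RGB2HSV)
print("head",cast(c,(242.1,240.75),.0275),"fly hub",cast(c,(410.25,247.4),.030))
# pad corners from this picture
for n,L in(("head",[(37,50),(278,32),(300,272),(56,297)]),("fly",[(438-390,80),(678-390,32),(731-390,268),(494-390,318)])):
    ou=(215,215) if n=="head" else (375,220)
    P=cast(c,[((u+.5)/6-.5+ou[0],(v+.5)/6-.5+ou[1]) for u,v in L],.004); print(n,P.mean(0))
S=cast(c,[((u+.5)/6+214.5,(v+.5)/6+214.5) for u,v in((120,117),(203,111),(212,196),(126,204))],.0275)
print("head screws angles",[np.degrees(np.arctan2(*(S[j]-S[i])[::-1])).round(1) for i,j in((3,0),(2,1),(1,0),(2,3))])
m=((hsv[...,0]>8)&(hsv[...,0]<30)&(hsv[...,1]>90)).astype(np.uint8)
n,_,st,ce=cv2.connectedComponentsWithStats(m)
for s,q in zip(st[1:],ce[1:]):
    if s[4]>10 and 220<q[1]<280: print("brass",s,q.round(1),cast(c,q,.029).round(4))
# flywheel disc: grey, unsaturated darker than pad
E
```

```text
head [[0.46159669 0.09327337]] fly hub [[ 0.44694114 -0.2615038 ]]
head [0.46101773 0.09391064]
fly [ 0.44551633 -0.26102201]
head screws angles [np.float64(4.4), np.float64(6.3), np.float64(94.1), np.float64(95.2)]
brass [406 244   9   9  64] [410.  247.9] [[ 0.446  -0.2612]]
```

Head (461.6, 93.3) against pad centre (461.0, 93.9), and flywheel (446.0, −261.2) against (445.5, −261.0): both within about 1 mm, head square to within about 1°. Now the conrod.

```bash
python3 -m jog '[[[-0.1,1,1.3],[0.005,0.044,0.003],4],[[0,3,0],[0,0,0],4],[[0,2.5,0],[0,0,0],4],[[0,1,0],[0,0,0],4],[[0,0,0],[0,0,0],4],[[0,0,0],[0,0,0],4]]'; python3 - <<'E'
from h import *
go(.623,.2575,.003,1.256)
E
```

```text
time_s: 19.18
eef_pos: [0.6257, 0.2577, 0.04]
eef_rot: [-0.575, 0.576, 0.412, -0.409]
wrist_force: [-0.8, 0.0, -0.2]
opening: 0.471
t 19.1833 tcp [0.6257 0.2577 0.04  ] open 0.471 F [-0.8  0.  -0.2]
shift cm [-0.11  3.7   0.26] tilt [ 0.002 -1.    -0.003] 
rotvec [ 0.003 -0.017  0.002] yaw 1.239
```

```bash
python3 -m jog '[[[-0.1,0.8,0.25],[0.003,-0.016,0.002],4],[[0,1.5,0],[0,0,0],4],[[0,0.8,0],[0,0,0],4],[[0,0.2,0],[0,0,0],4],[[0,0,0],[0,0,0],4]]'; python3 - <<'E'
from h import *
go(.623,.2575,.003,1.256)
c=imaging.camera("scene");np.savez("/tmp/scene5.npz",**c)
cv2.imwrite("pics/s5.png",cv2.resize(c["frame"][230:370,340:480,::-1],None,fx=4,fy=4,interpolation=cv2.INTER_CUBIC))
E
```

```text
time_s: 19.6
eef_pos: [0.6256, 0.2582, 0.0081]
eef_rot: [-0.572, 0.573, 0.417, -0.413]
wrist_force: [-0.6, -0.2, 0.1]
opening: 0.466
t 19.6 tcp [0.6256 0.2582 0.0081] open 0.466 F [-0.6 -0.2  0.1]
shift cm [-0.15  0.51  0.23] tilt [ 0.003 -1.    -0.005] 
rotvec [ 0.005 -0.001  0.003] yaw 1.255
```

View pics/s5.png

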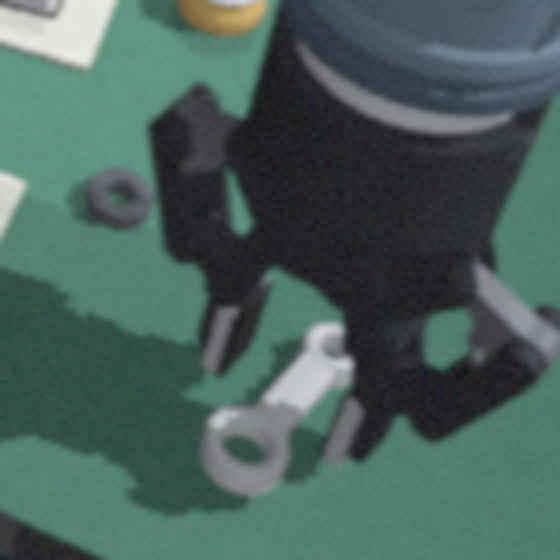

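The rod lies between the fingers with its shank crossing the jaw axis (big end (245,450), small end (330,350)). Down and close.

```bash
python3 -m jog '[[[-0.1,0.35,0.2],[0.004,0,0.003],4],[[0,0.1,0],[0,0,0],4],[[0,0,0],[0,0,0],0.8],[[0,0,0],[0,0,0],0.5],[[0,0,0],[0,0,0],0.5],[[0,0,0],[0,0,0],0.5],[[0,0,0],[0,0,0],0.5],[[0,0,0],[0,0,0],0.5]]'; python3 - <<'E'
from h import *
go(.623,.2575,.003,1.256)
E
```

```text
time_s: 20.32
eef_pos: [0.6247, 0.2582, 0.0055]
eef_rot: [-0.572, 0.573, 0.416, -0.414]
wrist_force: [-1.0, -1.0, -1.3]
opening: 0.11
t 20.3167 tcp [0.6247 0.2582 0.0055] open 0.11 F [-1.  -1.  -1.3]
shift cm [-0.12  0.25  0.14] tilt [ 0.001 -1.    -0.003] 
rotvec [ 0.003 -0.001  0.001] yaw 1.255
```

```bash
python3 -m jog '[[[0,-1.5,0],[0,0,0],0.5],[[0,-3,0],[0,-0.08,0],0.5],[[0,-2,0],[0,-0.08,0],0.5],[[0,-0.5,0],[0,-0.08,0],0.5],[[0,0,0],[0,-0.08,0],0.5],[[0,0,0],[0,0,0],0.5],[[0,0,0],[0,0,0],0.5]]'; python3 - <<'E'
from h import *
go(.6182,.0978,.05,1.583)
E
```

```text
time_s: 20.9
eef_pos: [0.6246, 0.2583, 0.0843]
eef_rot: [-0.495, 0.497, 0.505, -0.503]
wrist_force: [-0.2, -0.1, -0.2]
opening: 0.108
t 20.9 tcp [0.6246 0.2583 0.0843] open 0.108 F [-0.2 -0.1 -0.2]
shift cm [-16.04   3.42   0.92] tilt [ 0.    -1.    -0.005] 
rotvec [0.005 0.004 0.   ] yaw 1.587
```

```bash
python3 -m jog '[[[-2,0,0.1],[0.005,0,0],0.5],[[-3.3,0,0.2],[0,0,0],0.5],[[-3.3,0,0.2],[0,0,0],0.5],[[-3.3,0,0.2],[0,0,0],0.5],[[-2,0.5,0.1],[0,0,0],0.5],[[-1,0.5,0],[0,0,0],0.5],[[0,0.5,0],[0,0,0],0.5],[[0,0,0],[0,0,0],0.5],[[0,0,0],[0,0,0],0.5]]'; python3 - <<'E'
from h import *
go(.6182,.0978,.02,1.583)
E
```

```text
time_s: 21.65
eef_pos: [0.6172, 0.1066, 0.0694]
eef_rot: [0.501, -0.499, -0.501, 0.5]
wrist_force: [0.0, 0.2, -0.4]
opening: 0.115
t 21.65 tcp [0.6172 0.1066 0.0694] open 0.115 F [ 0.   0.2 -0.4]
shift cm [-0.89  4.94 -0.1 ] tilt [ 0.002 -1.     0.   ] 
rotvec [-0.    -0.012  0.002] yaw 1.571
```

```bash
python3 -m jog '[[[-0.8,1,-0.1],[0,-0.011,0.002],0.5],[[0,2,0],[0,0,0],0.5],[[0,1.2,0],[0,0,0],0.5],[[0,0,0],[0,0,0],0.5],[[0,0,0],[0,0,0],0.5]]'; python3 - <<'E'
from h import *
go(.6182,.0978,.0105,1.583)
E
```

```text
time_s: 22.07
eef_pos: [0.6187, 0.1029, 0.0245]
eef_rot: [-0.495, 0.495, 0.505, -0.505]
wrist_force: [-0.2, -0.9, -0.6]
opening: 0.114
t 22.0667 tcp [0.6187 0.1029 0.0245] open 0.114 F [-0.2 -0.9 -0.6]
shift cm [-0.51  1.4   0.06] tilt [ 0. -1. -0.] 
rotvec [0.    0.007 0.   ] yaw 1.59
```

```bash
python3 -m jog '[[[-0.45,0.4,0.05],[0,0.006,0],0.5],[[0,0.5,0],[0,0,0],0.5],[[0,0.2,0],[0,0,0],0.5],[[0,0,0],[0,0,0],0.5],[[0,0,0],[0,0,0],0.5]]'; python3 - <<'E'
from h import *
go(.6182,.0978,.01,1.583)
c=imaging.camera("scene")
cv2.imwrite("pics/s6.png",cv2.resize(c["frame"][240:330,250:360,::-1],None,fx=5,fy=5,interpolation=cv2.INTER_CUBIC))
E
```

```text
time_s: 22.48
eef_pos: [0.6191, 0.0988, 0.0137]
eef_rot: [-0.496, 0.497, 0.504, -0.503]
wrist_force: [-0.0, -1.0, -0.2]
opening: 0.114
t 22.4833 tcp [0.6191 0.0988 0.0137] open 0.114 F [-0.  -1.  -0.2]
shift cm [-0.1   0.37  0.09] tilt [ 0.    -1.    -0.002] 
rotvec [0.002 0.002 0.   ] yaw 1.585
```

View pics/s6.png

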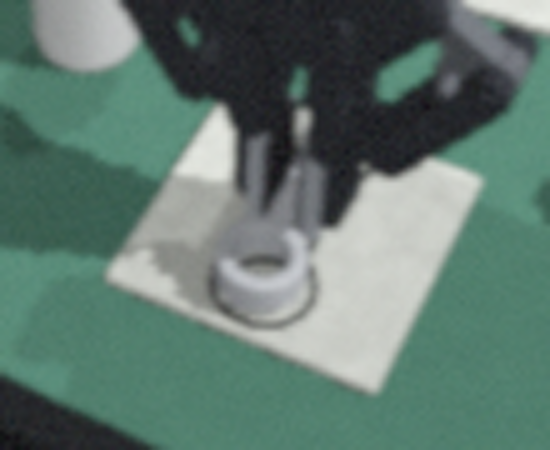

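The rod hovers over its outline, big end on the big circle (265,285). I'll lower, release and retreat.

```bash
python3 -m jog '[[[-0.1,0.2,0.08],[0,0.002,0],0.5],[[0,0.15,0],[0,0,0],0.5],[[0,0.05,0],[0,0,0],0.5],[[0,0,0],[0,0,0],0.5]]'; python3 - <<'E'
from h import *
go(.6182,.0978,.009,1.583)
E
```

```text
time_s: 22.87
eef_pos: [0.6192, 0.0976, 0.0106]
eef_rot: [-0.496, 0.498, 0.504, -0.502]
wrist_force: [0.1, 0.2, -1.1]
opening: 0.115
t 22.8667 tcp [0.6192 0.0976 0.0106] open 0.115 F [ 0.1  0.2 -1.1]
shift cm [0.03 0.16 0.1 ] tilt [ 0.    -1.    -0.004] 
rotvec [ 0.004 -0.     0.   ] yaw 1.583
```

```bash
python3 -m jog '[[[0,0.1,0.1],[0.004,0,0],0.5],[[0,0.05,0],[0,0,0],0.5],[[0,0,0],[0,0,0],1.5],[[0,0,0],[0,0,0],3],[[0,0,0],[0,0,0],3],[[0,-1.5,0],[0,0,0],3],[[0,-3,0],[0,0,0],3],[[0,-4,0],[0,0,0],4],[[0,-4,0],[0,0,0],5],[[0,-2,0],[0,0,0],5]]'; python3 -m jog '[[[1,0,0],[0,0.12,0],5],[[1,0,0],[0,0.12,0],5],[[2,0,0],[0,0.12,0],5],[[2,0,0],[0,0.12,0],5],[[2,0,0],[0,0.12,0],5],[[2,0,0],[0,0.12,0],5],[[0,0,2],[0,0.12,0],5],[[0,0,2],[0,0.12,0],5],[[-3,0,2],[0,0.12,0],5],[[-3,0,0],[0,0.12,0],5],[[-3,0,0],[0,0.12,0],5],[[-3,0,0],[0,0.12,0],5]]'; python3 - <<'E'
from h import *
go(.4645,.262,.12,0)
c=imaging.camera("top");np.savez("/tmp/top6.npz",**c)
a=cv2.resize(c["frame"][140:280,140:280,::-1],None,fx=4.2,fy=4.2,interpolation=cv2.INTER_CUBIC)
cv2.imwrite("pics/t6.png",a)
E
```

```text
time_s: 23.7
eef_pos: [0.6135, 0.0976, 0.1561]
eef_rot: [0.501, -0.493, -0.5, 0.506]
wrist_force: [1.2, 0.2, 1.6]
opening: 0.589
time_s: 24.7
eef_pos: [0.5068, 0.1943, 0.1817]
eef_rot: [0.707, -0.706, -0.039, 0.024]
wrist_force: [-0.4, -0.2, 0.4]
opening: 0.587
t 24.7 tcp [0.5068 0.1943 0.1817] open 0.587 F [-0.4 -0.2  0.4]
shift cm [-3.75  6.1   7.11] tilt [ 0.022 -1.     0.001] 
rotvec [-0.002  0.089  0.022] yaw 0.089
```

View pics/t6.png

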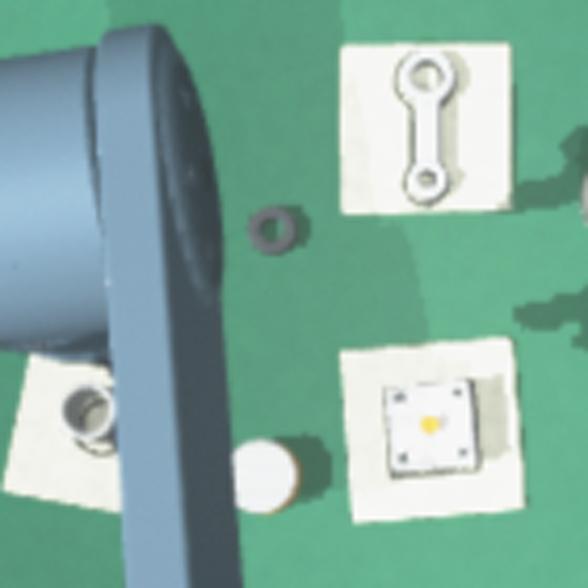

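```bash
python3 - <<'E'
from h import *
c=dict(np.load("/tmp/top6.npz"))
print("rings",cast(c,[(427.5/4.2-.5+140,75.5/4.2-.5+140),(428.5/4.2-.5+140,180.5/4.2-.5+140)],.016))
E
python3 -m jog '[[[-1.5,0.5,2.5],[0,0.03,0.012],5],[[-1.5,1.5,2.5],[0,0.03,0.01],5],[[-0.5,1.5,1.2],[0,0.02,0],5],[[0,1,0],[0,0,0],5],[[0,0,0],[0,0,0],5],[[0,0,0],[0,0,0],5]]'; python3 -c "
from h import *
go(.467,.261,.07,0)"
```

```text
rings [[0.64309618 0.09692469]
 [0.58816844 0.09606836]]
time_s: 25.25
eef_pos: [0.4601, 0.2547, 0.1412]
eef_rot: [0.708, -0.706, -0.0, -0.0]
wrist_force: [0.5, 0.2, -0.4]
opening: 0.585
t 25.25 tcp [0.4601 0.2547 0.1412] open 0.585 F [ 0.5  0.2 -0.4]
shift cm [0.69 7.12 0.61] tilt [ 0.    -1.     0.002] 
rotvec [-0.002 -0.     0.   ] yaw -0.0
```

Conrod rings are within about 1.2 mm of their circles. Next, re-centre the liner.

```bash
python3 -m jog '[[[0.65,1,0.55],[0,0,0],5],[[0,2.5,0],[0,0,0],5],[[0,2,0],[0,0,0],5],[[0,0,0],[0,0,0],5],[[0,0,0],[0,0,0],5]]'; python3 -c "
from h import *
go(.467,.261,.022,0)"
```

```text
time_s: 25.67
eef_pos: [0.4748, 0.258, 0.0912]
eef_rot: [0.708, -0.706, -0.004, -0.004]
wrist_force: [0.8, 0.0, 0.8]
opening: 0.582
t 25.6667 tcp [0.4748 0.258  0.0912] open 0.582 F [0.8 0.  0.8]
shift cm [-0.86  6.91  0.28] tilt [ 0.011 -1.     0.004] 
rotvec [-0.004 -0.     0.011] yaw -0.0
```

```bash
python3 -m jog '[[[-0.8,0,0.25],[-0.004,0,0.011],5],[[0,0,0],[0,0,0],5],[[0,1,0],[0,0,0],5],[[0,1,0],[0,0,0],5],[[0,0,0],[0,0,0],5]]'; python3 -c "
from h import *
go(.467,.261,.022,0)"
```

```text
time_s: 26.08
eef_pos: [0.4704, 0.2604, 0.0753]
eef_rot: [0.708, -0.707, -0.002, -0.003]
wrist_force: [-0.6, -0.6, 0.1]
opening: 0.586
t 26.0833 tcp [0.4704 0.2604 0.0753] open 0.586 F [-0.6 -0.6  0.1]
shift cm [-0.37  5.33  0.05] tilt [ 0.007 -1.     0.001] 
rotvec [-0.001 -0.001  0.007] yaw -0.001
```

```bash
python3 -m jog '[[[-0.4,0.5,0.05],[0,0,0.007],5],[[-0.1,2,0],[0,0,0],5],[[0,2,0],[0,0,0],5],[[0,0.5,0],[0,0,0],5],[[0,0,0],[0,0,0],5],[[0,0,0],[0,0,0],5]]'; python3 -c "
from h import *
go(.467,.261,.024,0)"
```

```text
time_s: 26.58
eef_pos: [0.4646, 0.2615, 0.0231]
eef_rot: [0.708, -0.707, 0.001, 0.0]
wrist_force: [-0.3, 0.1, 0.6]
opening: 0.584
t 26.5833 tcp [0.4646 0.2615 0.0231] open 0.584 F [-0.3  0.1  0.6]
shift cm [ 0.24 -0.09 -0.05] tilt [-0.002 -1.     0.001] 
rotvec [-0.001 -0.001 -0.002] yaw -0.001
```

```bash
python3 -m jog '[[[0.2,0.4,-0.05],[0,0,0],5],[[0,0.3,0],[0,0,0],5],[[0,0,0],[0,0,0],2],[[0,0,0],[0,0,0],2],[[0,0,0],[0,0,0],2],[[0,0,0],[0,0,0],2],[[0,0,0],[0,0,0],2]]'; python3 -c "
from h import *
go(.4638,.262,.0171,0)"
```

```text
time_s: 27.17
eef_pos: [0.4694, 0.2619, 0.0192]
eef_rot: [0.708, -0.706, -0.001, -0.002]
wrist_force: [0.3, -0.1, -0.3]
opening: 0.327
t 27.1667 tcp [0.4694 0.2619 0.0192] open 0.327 F [ 0.3 -0.1 -0.3]
shift cm [-0.56  0.21  0.01] tilt [ 0.004 -1.     0.003] 
rotvec [-0.003 -0.     0.004] yaw -0.0
```

```bash
python3 -m jog '[[[0,-0.2,0],[-0.003,0,0.004],2],[[-0.3,0,0.05],[0,0,0],2],[[-0.2,0,0],[0,0,0],2],[[0,0,0],[0,0,0],2],[[0,0,0],[0,0,0],2]]'; python3 -c "
from h import *
go(.464,.2625,.019,0)"
```

```text
time_s: 27.58
eef_pos: [0.4636, 0.2624, 0.0216]
eef_rot: [-0.707, 0.707, -0.0, -0.0]
wrist_force: [-0.6, 0.3, -0.3]
opening: 0.328
t 27.5833 tcp [0.4636 0.2624 0.0216] open 0.328 F [-0.6  0.3 -0.3]
shift cm [0.04 0.26 0.01] tilt [-0.001 -1.    -0.   ] 
rotvec [ 0.    -0.    -0.001] yaw -0.0
```

```bash
python3 -m jog '[[[0.02,0.15,0],[0,0,0],2],[[0,0.1,0],[0,0,0],2],[[0,0,0],[0,0,0],2]]'; python3 -m jog '[[[0,0.1,0],[0,0,0],2],[[0,0,0],[0,0,0],2]]'
```

```text
time_s: 27.83
eef_pos: [0.4637, 0.2625, 0.0188]
eef_rot: [-0.707, 0.707, -0.0, -0.0]
wrist_force: [0.3, 0.6, -1.1]
opening: 0.331
time_s: 28.0
eef_pos: [0.464, 0.2625, 0.0183]
eef_rot: [-0.707, 0.707, -0.0, -0.0]
wrist_force: [0.6, -0.0, -1.1]
opening: 0.325
```

Release and retreat well clear for a final look (move over to the right, near x 0.45, y −0.12, above everything).

```bash
python3 -m jog '[[[0,0.05,0],[0,0,0],2],[[0,0,0],[0,0,0],4],[[0,0,0],[0,0,0],4.5],[[0,0,0],[0,0,0],4.5],[[0,-2,0],[0,0,0],4.5],[[0,-4,0],[0,0,0],4.5],[[0,-4,0],[0,0,0],4.5],[[0,-4,0],[0,0,0],4.5],[[0,-2,0],[0,0,0],4.5],[[0,0,-2],[0,0,0],4.5],[[0,0,-4],[0,0,0],4.5],[[0,0,-4],[0,0,0],4.5]]'; python3 -m jog '[[[0,0,-4],[0,0,0],4.5],[[0,0,-4],[0,0,0],4.5],[[0,0,-4],[0,0,0],4.5],[[0,0,-4],[0,0,0],4.5],[[0,0,-4],[0,0,0],4.5],[[0,0,-4],[0,0,0],4.5],[[0,0,-2],[0,0,0],4.5],[[0,0,0],[0,0,0],4.5]]'; python3 - <<'E'
from h import *
c=imaging.camera("top");np.savez("/tmp/top7.npz",**c)
a=cv2.resize(c["frame"][215:265,140:195,::-1],None,fx=10,fy=10,interpolation=cv2.INTER_CUBIC)
cv2.imwrite("pics/t7.png",a)
E
```

```text
time_s: 29.0
eef_pos: [0.4636, 0.1651, 0.185]
eef_rot: [0.707, -0.707, -0.003, 0.003]
wrist_force: [1.3, -0.1, 0.4]
opening: 0.527
time_s: 29.67
eef_pos: [0.4651, -0.112, 0.1873]
eef_rot: [-0.706, 0.708, 0.005, 0.0]
wrist_force: [-0.6, -0.5, 0.8]
opening: 0.527
```

View pics/t7.png

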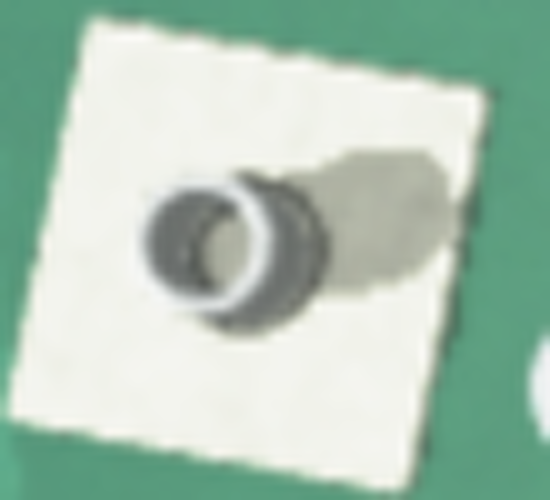

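Liner rim at (208,243), which is (160.4, 238.9) in frame pixels; (160.4, 239.0) was predicted for centred. One last overall look.

```bash
python3 - <<'E'
from h import *
c=imaging.camera("scene")
cv2.imwrite("pics/s8.png",cv2.resize(c["frame"][130:370,80:480,::-1],None,fx=2,fy=2,interpolation=cv2.INTER_CUBIC))
E
```

```text
(no output)
```

View pics/s8.png

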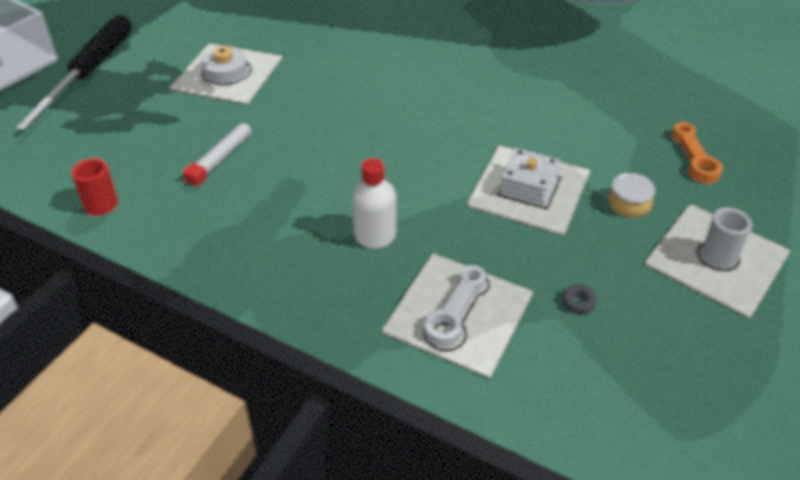

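All four parts are on their pads and the bottle is upright (375,205). A numeric cross-check of flywheel, head and pads from this camera costs no picture.

```bash
python3 - <<'E'
from h import *
c=imaging.camera("scene");f=c["frame"]
hsv=cv2.cvtColor(f,cv2.COLOR_RGB2HSV)
m=((hsv[...,0]>8)&(hsv[...,0]<30)&(hsv[...,1]>90)).astype(np.uint8)
n,_,st,ce=cv2.connectedComponentsWithStats(m)
for s,q in zip(st[1:],ce[1:]):
    if 8<s[4]<200 and q[1]<225: print("brass",s,q.round(1),"fly",cast(c,q,.027).round(4),"head",cast(c,q,.033).round(4))
for n,L in(("fly",[(207,45),(281,54),(248,101),(173,93)]),("head",[(500,148),(590,172),(565,231),(470,198)]),("liner",[(690,208),(788,256),(750,313),(647,263)]),("rod",[(434,256),(532,292),(490,374),(385,328)])):
    P=cast(c,[((u+.5)/2-.5+80,(v+.5)/2-.5+130) for u,v in L],.004); print(n,P.mean(0).round(4))
px=lambda u,v:((u+.5)/2-.5+80,(v+.5)/2-.5+130)
print("liner rim",cast(c,px(730,222),.046),"rod rings",cast(c,[px(443,324),px(473,275)],.016))
E
```

```text
brass [187 153   8   8  49] [191.  156.8] fly [[ 0.4485 -0.2578]] head [[ 0.4553 -0.2514]]
brass [344 210   4   4  15] [345.4 211.4] fly [[0.4567 0.0936]] head [[0.4634 0.0956]]
fly [ 0.4477 -0.2557]
head [0.4603 0.0971]
liner [0.4688 0.2653]
rod [0.6184 0.1013]
liner rim [[0.46884074 0.26430989]] rod rings [[0.6447739  0.09928873]
 [0.59095341 0.09895482]]
```

```bash
python3 -c "
from bench import ctrl
print(ctrl.get_obs()['time_s']); print(ctrl.hand_in())"
```

```text
29.8167
the job is handed in; nothing more can be done
None
```

All four parts are on their own pads, in their original attitudes, and I handed the job in at 29.8 s with the arm clear. The oil bottle is still standing, and I left the red liner and orange rod alone.

The liner's first placement was about 4–5 mm off in x, so I regrasped it and re-centred it. The last checks against the pad or outline centres were:

| Part | Top camera | Scene camera |
|---|---|---|
| Flywheel | about 1 mm off | about 2 mm off |
| Head | about 1 mm off, square to within about 1° | about 3 mm off in x, 1.5 mm in y |
| Conrod | ring centres about 1.2 mm from their circles, big end on the big circle | about 1.4 mm off in x, 2.2 mm in y |
| Liner | within about 0.5 mm after re-centring | about 1 mm off |

The two cameras disagree with each other by 1–3 mm, and the scene camera gives the larger errors. Its head reading is rough because it comes from a 4-pixel blob on the plug. I went by the top camera, so the true errors could be nearer the scene camera's figures.

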